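# Free the jammed cylinder and pack the shape box

### The arm

A 6-joint arm with a two-finger parallel gripper is mounted at the origin on the work surface. World frame = base frame: x ahead of the robot, y to its left, z up, the work surface at z = 0. Lengths are in m, angles in rad, forces in N, time in s.
With the tool pointing down it reaches from about 0.35 to 0.85 m from the base axis. Payload 8.1 kg.
Tool frame: the origin (TCP) lies at the very end of the fingers, on their centre line; the grasp point (between the pads) lies robot.tcp_to_grasp behind it (robot.tcp_to_grasp is the distance from the TCP to the grasp point, in m); z points along the fingers, y is the line along which they close (so a half turn about z gives the same grasp; the last joint's range is limited). The gripper opens to 93 mm and grips with 3 to 60 N. Pads are 15 mm wide; open, the fingers measure 128 mm over their backs; the gripper's body (75 mm by 188 mm) begins 65 mm behind the grasp point.
Start: joints at [-1.385, 0.13, 1.488, -0, 1.523, -0.085], TCP at [0.161, -0.578, 0.219] pointing down, gripper open.
Joint ranges: [-2.96, 2.96], [-0.89, 2.26], [0.02, 2.5], [-1.34, 4.48], [0, 2.73], [-2.66, 2.66]. Speed limits (rad/s): [2.39, 2.39, 2.79, 3.14, 3.14, 3.14].

### API

Orientations are given as a rotation vector (axis times angle).
In Python, from plant import robot gives the robot as it stands. The module is installed in compiled form; this text tells all that it offers.
- The arm moves only by the shell command python3 -m pendant 'ROWS' [FORCE]. ROWS is JSON, a list that holds one entry, the list of rows, each a list of 5 numbers: the opening, from 0 (shut) to 1 (fully open), then the shift along the tool's x, y, z in cm, then the turn about the tool's z in degrees. In form: [[[fingers, x, y, z, roll], ...]]. A call has 1 to 8 rows; each row shifts and turns the commanded pose from where the row before left it, along the tool's axes as they then stand; what a row does not reach is not made up. A row lasts 1/10 s, in which the tool goes at most 50 mm and 8.59 degrees, less where a joint would pass 70% of its speed; a pose out of reach is approached as far as the arm can. A call is refused whole if a number of a shift passes 5 or a number of a turn 8.59, either way. A call with a gripper value outside its range is refused whole. The fingers move at their own pace and stop on an object; FORCE is the grip in N (left out, the last holds). Time passes only in rows, so rows that do not move let the fingers close. It gives the time, the measured TCP pose, the force, the opening and the grip force at its end, in the units of the state.
- robot.read_state(): the state, without advancing time (a new reading comes with each control period).
- robot.read_camera(name): name is "side" or "top" or "wrist"; returns a dict with "img" (480x640x3 uint8, blue, green, red), "K" (3x3 intrinsics, pixels), "pose" (4x4, takes a point from camera to world coordinates). Camera axes: x right, y up, looking along -z (the intrinsics and any distortion apply to the point x, -y, -z); pixel columns grow to the right and rows downward; lengths in m; the calibration is good to about 2 mm. A picture is of the moment at which its call begins. There is no depth.
- robot.close_job(): hands the job in; it is judged then, once.
The state is a dict: "t": time; "q": joint angles; "dq": joint speeds; "joint_torque": joint torques, N m; "tool_pos": TCP position; "orientation": TCP orientation; "force": force on the tool from outside, world axes, zero at the start; "wrist_torque": the same for the moment, N m; "opening": finger opening in m; "gripper_force": force on a finger pad.
Only numpy, scipy, OpenCV 4.12 (cv2) and the standard library are available. Lean on these libraries where they do the work, as an engineer would, in place of code of your own. Each camera call takes 0.05 s, during which the arm holds its last target. There are 200 camera calls.

### The job

First get the pine shape box open: swing its brass hasp off the catch, then slide the lid open. Then push the purple cylinder that is jammed across the narrow chute back up into the chute's open hopper, lift it out, and pack it in the box together with the star block and every lime ring that is on the table, none sticking out. Finally slide the lid fully home and swing the hasp back over its catch as far as it goes; never drag the lid open with the hasp still on, and leave the other toys where they are.

Things in the scene. Friction and masses are not known exactly. Their poses are not given: they have to be found in the camera images.
- box: pine shape box, fixed to the table, 220 x 164 mm outside, 92 mm high; origin at the centre of its underside, x along its length (the way the lid slides open), +y to the hasp side, z up. Inside: x -100..100, y -70..70 mm, floor at z 8 mm, lid's underside at z 82 mm.
- lid (a joint): how far the plywood lid is slid open towards the box's +x, m: 0 fully home, 0.18 fully open (stop). It stays where it is left; about 1.2 N of friction. Lid 198 x 138 x 8 mm, its top is 90 mm above the table. It carries near its middle a steel catch stud (10 mm diameter, 14 mm high).
- lid_grip (a point): centre of the red bar handle on the lid: 16 mm (box x) x 50 mm (box y), stands 26 mm up from the lid's top; the point is 13 mm above the lid's top and 103 mm above the table. With the lid home it is at box x -75 mm, y 0.
- hasp (a joint): angle of the flat brass hasp, rad: 0 = fully over the catch (stop), with the stud in its notch; grows as it swings level, counter-clockwise seen from above, off the lid; 2.4 = stop. Beyond 1.0 it is clear of the catch, beyond about 1.9 clear of the box's opening. Stays where it is left (0.04 N m friction).
- hasp_knob (a point): centre of the blue upright knob on the hasp, the part to take hold of or push: 16 mm diameter, 26 mm high, its foot on the hasp's top 108 mm above the table (the point is 121 mm above the table). It runs on a 46 mm radius about the pivot.
- hasp_pivot (a point): the hasp's upright pivot, on top of the box's +y wall at box x 0, y 76 mm.
- chute: pine chute, fixed; origin on the table under its middle, x uphill, y across, z up. Floor rises at 15 degrees from x -160 (z 14) to a crest at x 40 mm (z 68). Side walls taper from 90 mm apart at the crest to 43 at the low end. Two rails cover its sides from x -158 to 2 mm, 35 to 42 mm above the floor (square to it); between them is a slot 44 mm wide, open at the low end, where shut fingers reach in.
- chute_crest (a point): middle of the crest of the chute floor, at chute x 40 mm, z 68 mm. Uphill of it is the open hopper: floor falls 6 degrees from the crest to the back wall (inner face at chute x 125 mm, floor z 59 mm there, wall top z 104 mm); hopper side walls at y +-67 mm inside, tops z 113 mm.
- cyl_center (a point): centre of the purple beech cylinder, 28 mm diameter, 60 mm long, its axis is the point's y axis. It starts jammed crosswise between the chute's tapering walls, under the rails. Pushed uphill past the crest it rolls on its own to the hopper's back wall and lies along it; it can be taken by its flat ends there.
- star_center (a point): yellow wooden star block, 18 mm thick, points 36 mm from the middle, with an upright round wooden knob 18 mm in diameter and 24 mm high on top (18 to 42 mm above its underside). The point is on its axis 21 mm above its underside; z is up.
- ring0_center (a point): lime-green stacking ring lying flat on the table: outer diameter 52 mm, hole 24 mm, 20 mm high, 30 g. The point is its centre, 10 mm up. One to three of the four rings are there.
- ring1_center (a point): lime-green stacking ring lying flat on the table: outer diameter 52 mm, hole 24 mm, 20 mm high, 30 g. The point is its centre, 10 mm up. One to three of the four rings are there.
- ring2_center (a point): lime-green stacking ring lying flat on the table: outer diameter 52 mm, hole 24 mm, 20 mm high, 30 g. The point is its centre, 10 mm up. One to three of the four rings are there.
- ring3_center (a point): lime-green stacking ring lying flat on the table: outer diameter 52 mm, hole 24 mm, 20 mm high, 30 g. The point is its centre, 10 mm up. One to three of the four rings are there.
- cyl: the purple cylinder; same point as point cyl_center
- star: the star block; origin at the centre of its underside
- ring0: the lime ring; origin at the centre of its underside
- ring1: the lime ring; origin at the centre of its underside
- ring2: the lime ring; origin at the centre of its underside
- ring3: the lime ring; origin at the centre of its underside
- mushroom: red wooden toadstool, 48 mm wide, 43 mm high, among the blocks; not to be disturbed. Origin under its centre.
- tweezer: jumbo orange plastic tweezer, 160 mm long, lying flat; not to be disturbed.
- pot: blue crayon pot, 76 mm wide, 150 mm high with crayons; not to be disturbed.
- train: small toy train, 100 mm long; not to be disturbed.
Not all that is in view belongs to the job. Leave any blue or white look-alike of the ring1 alone.

How it is judged:
On the way, in this order (a step that is already met when the one before it is completed fails the run):
1. the hasp is swung off the catch while the lid is still shut (value of joint hasp above 1 rad and value of joint lid below 0.03 m), for 0.2 s.
2. the lid is slid open (value of joint lid above 0.14 m), for 0.2 s.
3. the jammed cylinder is pushed back up past the crest into the hopper (x of cyl_center in the frame of chute between 0.042 and 0.13 m), for 0.1 s.
4. the cylinder, the star and every ring present are in the box (x of cyl_center in the frame of box between -0.1 and 0.1 m and y of cyl_center in the frame of box between -0.07 and 0.07 m and z of cyl_center in the frame of box between 0 and 0.075 m and x of star_center in the frame of box between -0.1 and 0.1 m and y of star_center in the frame of box between -0.07 and 0.07 m and z of star_center in the frame of box between 0 and 0.075 m and x of ring0_center in the frame of box between -0.1 and 0.1 m and y of ring0_center in the frame of box between -0.07 and 0.07 m and z of ring0_center in the frame of box between 0 and 0.075 m and x of ring1_center in the frame of box between -0.1 and 0.1 m and y of ring1_center in the frame of box between -0.07 and 0.07 m and z of ring1_center in the frame of box between 0 and 0.075 m and x of ring2_center in the frame of box between -0.1 and 0.1 m and y of ring2_center in the frame of box between -0.07 and 0.07 m and z of ring2_center in the frame of box between 0 and 0.075 m and x of ring3_center in the frame of box between -0.1 and 0.1 m and y of ring3_center in the frame of box between -0.07 and 0.07 m and z of ring3_center in the frame of box between 0 and 0.075 m), for 0.3 s.
5. the lid is slid home again (value of joint lid below 0.012 m), for 0.2 s.
6. the hasp is back over the catch (value of joint hasp below 0.15 rad and value of joint lid below 0.012 m), for 0.2 s.
At the end, for the whole second after the job is handed in: The cylinder, the star and every ring present lie at rest inside the box (centres within its walls and under 75 mm above the table), the lid is home within 12 mm and the hasp is over the catch within 0.15 rad (all of step 4 and all of step 6 and linear speed of each of cyl, star, ring0, ring1, ring2, ring3 below 0.05 m/s); the robot touches nothing.
It fails at once if the lid is dragged open with the hasp still over the catch (value of joint lid above 0.03 m and value of joint hasp below 0.4 rad).
It fails at once if the red toadstool is moved by more than 50 mm (distance of mushroom from where it was at the start of the episode above 0.05 m).
It fails at once if the orange tweezer is moved by more than 50 mm (distance of tweezer from where it was at the start of the episode above 0.05 m).
It fails at once if the crayon pot is moved by more than 50 mm (distance of pot from where it was at the start of the episode above 0.05 m).
It fails at once if the toy train is moved by more than 50 mm (distance of train from where it was at the start of the episode above 0.05 m).
Of ring0, ring1, ring2, ring3 only 1 to 3 are there at a start; the rules pass over those that are not, and their reading is None.
At some moment in a run one of star, ring0, ring1, ring2, ring3 may be knocked a few centimetres aside while the robot is not near it.
Once in a run the grip may slacken for a moment while it holds something.
It also fails if it takes over 210 s, if anything falls off the work surface, if the arm or the gripper's body presses on something with over 40 N, if the wrist force passes 120 N, or if a joint passes its speed limit or range.

## Working session

There is one attempt and no reset: what is moved stays moved. The work goes in short steps, Python scripts to look and compute and a shell command to move; the robot and the scene stay as the last step left them, time stands still between calls to the robot, and variables do not carry over. Pictures are saved under pics/ and viewed, at most 14 in all, crops included, and the job is handed in when it is done.

```bash
mkdir -p pics
cat > h.py <<'E'
import numpy as np, cv2
from scipy.spatial.transform import Rotation as R
from plant import robot
def cam(n,save=None):
    c=robot.read_camera(n)
    if save: cv2.imwrite('pics/'+save+'.png',c['img'])
    return c
def ray(c,u,v):
    K=c['K'];d=np.array([(u-K[0,2])/K[0,0],-(v-K[1,2])/K[1,1],-1.]);P=c['pose']
    return P[:3,3],P[:3,:3]@d
def onz(c,u,v,z):
    o,d=ray(c,u,v);return o+d*(z-o[2])/d[2]
def proj(c,p):
    P=c['pose'];q=P[:3,:3].T@(np.asarray(p)-P[:3,3]);K=c['K']
    return np.array([K[0,2]+K[0,0]*q[0]/-q[2],K[1,2]+K[1,1]*q[1]/q[2]])
def st():
    s=robot.read_state();Rm=R.from_rotvec(s['orientation']).as_matrix()
    return s,np.array(s['tool_pos']),Rm
def goto(p,yaw=None):
    """print needed shift in tool axes (cm) and turn: yaw = world angle of tool y axis (deg)"""
    s,t,Rm=st()
    print('shift cm',np.round(Rm.T@(np.array(p)-t)*100,1),'tool xyz',np.round(t,3))
    if yaw is not None:
        y=np.degrees(np.arctan2(Rm[1,1],Rm[0,1]));d=(yaw-y+90)%180-90
        print('yaw now',round(y,1),'roll',round(-d,1),'q6',round(s['q'][5],2))
E
python3 - <<'E'
from h import *
for n in('top','side','wrist'):
    c=cam(n,n+'0');print(n,c['K'].round(1).tolist(),c['pose'].round(3).tolist())
s,t,Rm=st();print(Rm.round(2),robot.tcp_to_grasp,s)
E
```

```text
top [[592.5, 0.0, 327.8], [0.0, 592.5, 234.0], [0.0, 0.0, 1.0]] [[-0.029, 0.982, -0.187, 0.283], [-0.999, -0.032, -0.014, -0.101], [-0.019, 0.186, 0.982, 1.51], [0.0, 0.0, 0.0, 1.0]]
side [[451.1, 0.0, 316.7], [0.0, 451.1, 238.9], [0.0, 0.0, 1.0]] [[-0.86, 0.254, -0.442, 0.106], [-0.51, -0.431, 0.745, 0.712], [-0.001, 0.866, 0.5, 0.637], [0.0, 0.0, 0.0, 1.0]]
wrist [[420.3, 0.0, 319.2], [0.0, 420.3, 248.4], [0.0, 0.0, 1.0]] [[0.267, 0.932, 0.245, 0.228], [-0.964, 0.259, 0.066, -0.559], [-0.002, -0.254, 0.967, 0.384], [0.0, 0.0, 0.0, 1.0]]
[[ 0.96  0.27 -0.  ]
 [ 0.27 -0.96  0.  ]
 [ 0.   -0.   -1.  ]] 0.0188 {'t': 0.15, 'q': array([-1.38541997e+00,  1.31009358e-01,  1.48902308e+00, -2.29421255e-05,
        1.52298903e+00, -8.53999730e-02]), 'dq': array([ 0.00060488, -0.00153744, -0.00342116,  0.00053095, -0.00116188,
       -0.00037122]), 'joint_torque': array([ 4.94008582e-04, -5.60476112e+01, -4.92334628e+01,  7.68330926e-02,
        3.06665164e-02, -1.32761802e-04]), 'tool_pos': array([ 0.16042045, -0.5777054 ,  0.21781879]), 'orientation': array([-3.11143091e+00, -4.23845534e-01,  1.48028249e-04]), 'force': array([-0.20725848, -0.24062381, -0.16946781]), 'wrist_torque': array([-0.00870221, -0.00203452, -0.01262176]), 'gripper_force': 0.0, 'opening': 0.09328358656851413}
```

View pics/top0.png

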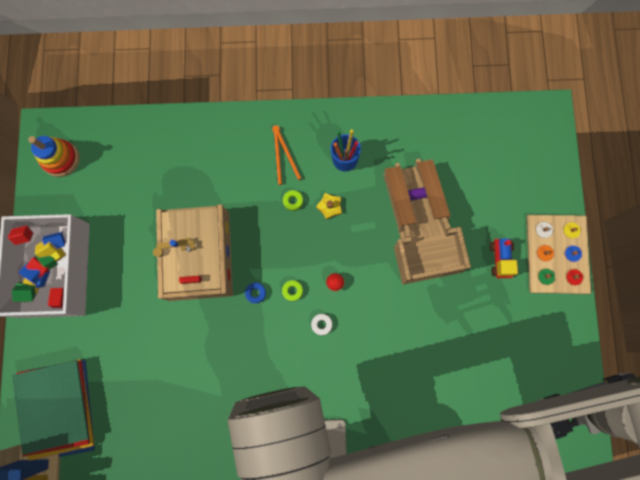

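View pics/side0.png

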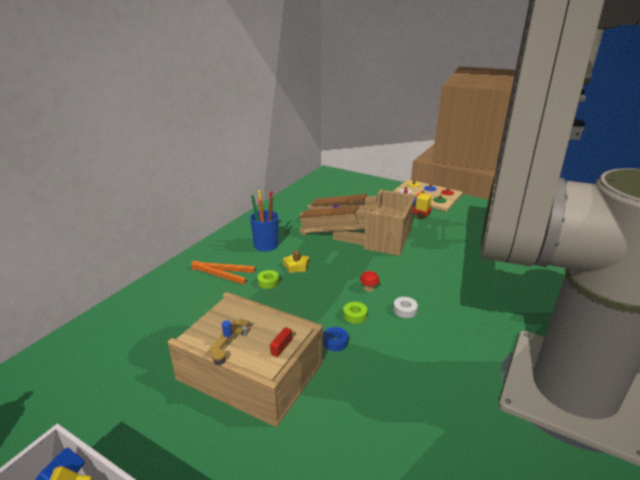

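Top view: the box is at about (193,252) with the red handle at (190,280) and the blue knob at (173,243). The chute is at (425,220) with the purple cylinder at (418,193). Lime rings are at (292,200) and (292,290), and the star is at (330,205). Now I'll enlarge the box and chute.

Run:
```python
from h import *
c=cam('top');im=c['img']
a=cv2.resize(im[195:309,145:245],None,fx=4,fy=4,interpolation=2)
b=cv2.resize(im[155:290,380:475],None,fx=4,fy=4,interpolation=2)
o=np.zeros((540,800,3),np.uint8);o[:456,:400]=a;o[:540,410:790]=b
cv2.imwrite('pics/crop.png',o)
hsv=cv2.cvtColor(im,cv2.COLOR_BGR2HSV)
def blobs(lo,hi,z,name,mn=15):
    m=cv2.inRange(hsv,lo,hi);n,_,s,ce=cv2.connectedComponentsWithStats(m)
    for i in range(1,n):
        if s[i,4]>=mn: print(name,s[i].tolist(),ce[i].round(1),onz(c,*ce[i],z).round(3))
blobs((33,150,100),(48,255,255),.015,'lime')
blobs((22,150,120),(32,255,255),.012,'yellow')
blobs((125,80,40),(160,255,255),.07,'purple')
blobs((0,180,100),(6,255,255),.11,'red',20)
blobs((105,150,60),(125,255,255),.121,'blue',20)
print('base px',proj(c,[0,0,0]))
```

```text
lime [283, 190, 20, 21, 292] [292.5 199.8] [0.662 0.009 0.015]
lime [282, 280, 21, 21, 302] [292.  290.2] [0.426 0.014 0.015]
yellow [347, 130, 6, 19, 33] [349.8 137.4] [ 0.828 -0.146  0.012]
yellow [36, 138, 25, 26, 141] [ 52.2 154.4] [0.808 0.648 0.012]
yellow [317, 193, 25, 26, 384] [329.4 205.5] [ 0.644 -0.086  0.012]
yellow [564, 222, 17, 16, 206] [571.6 229.9] [ 0.559 -0.704  0.012]
yellow [35, 243, 26, 17, 274] [ 46.6 251. ] [0.547 0.648 0.012]
yellow [498, 260, 20, 15, 286] [507.5 267.1] [ 0.468 -0.533  0.012]
yellow [23, 279, 10, 6, 31] [ 26.8 282. ] [0.468 0.694 0.012]
purple [408, 188, 19, 12, 167] [417.2 193.3] [ 0.654 -0.307  0.07 ]
red [43, 141, 31, 32, 195] [ 63.4 161.5] [0.755 0.57  0.11 ]
red [9, 226, 21, 18, 256] [ 18.8 235.1] [0.571 0.669 0.11 ]
red [494, 240, 5, 23, 71] [496.  250.6] [ 0.497 -0.481  0.11 ]
red [28, 258, 19, 16, 127] [ 36.5 265.1] [0.496 0.621 0.11 ]
red [567, 270, 16, 15, 171] [574.1 276.9] [ 0.428 -0.658  0.11 ]
red [327, 274, 17, 16, 212] [334.7 281.5] [ 0.435 -0.095  0.11 ]
red [180, 276, 20, 7, 114] [189.5 279.1] [0.451 0.251 0.11 ]
red [49, 289, 14, 18, 218] [ 55.4 297.4] [0.417 0.571 0.11 ]
red [73, 440, 16, 7, 50] [ 80.6 443. ] [0.085 0.494 0.11 ]
blue [341, 135, 7, 14, 54] [344.3 139.7] [ 0.782 -0.129  0.121]
blue [32, 136, 24, 22, 313] [ 44.3 147.7] [0.788 0.615 0.121]
blue [331, 144, 29, 27, 310] [345.2 159.8] [ 0.731 -0.13   0.121]
blue [43, 233, 21, 14, 184] [ 54.8 239.3] [0.556 0.575 0.121]
blue [500, 239, 11, 20, 149] [504.6 250.1] [ 0.495 -0.498  0.121]
blue [171, 241, 6, 5, 24] [173.3 243. ] [0.538 0.288 0.121]
blue [566, 247, 15, 14, 135] [572.5 253.4] [ 0.483 -0.656  0.121]
blue [19, 267, 29, 20, 246] [ 33.1 276.2] [0.468 0.622 0.121]
blue [245, 283, 21, 20, 256] [254.9 292.5] [0.413 0.093 0.121]
blue [75, 448, 18, 5, 28] [ 84. 450.] [0.071 0.481 0.121]
blue [0, 469, 21, 11, 214] [ 10.5 474.4] [0.023 0.644 0.121]
base px [301.47428733 466.93253245]
```

View pics/crop.png

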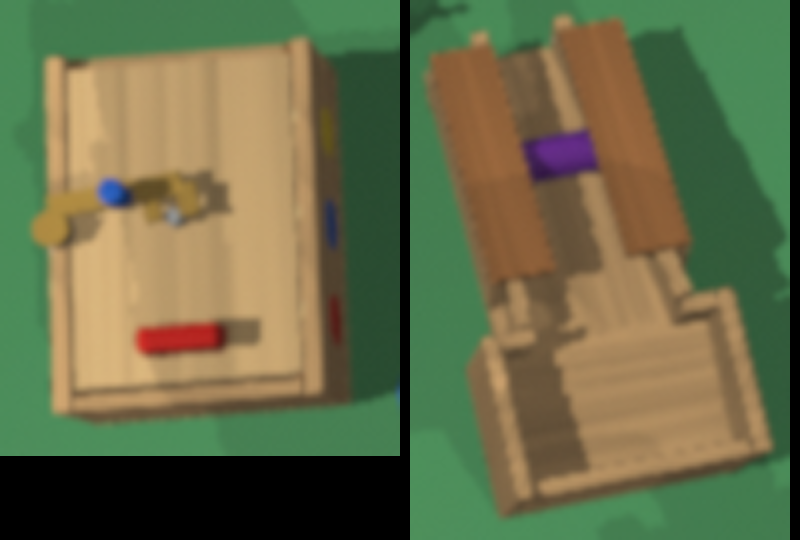

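The crop shows the box's long axis running up the image (world +x), with the handle end nearest the robot and the hasp pivot at crop (50,230). The chute's hopper faces the robot, with rails above it and the cylinder at crop (560,155). Next I'll work out the frames.

Run:
```python
from h import *
c=cam('top')
bx=lambda x,y,z:onz(c,145+x/4,195+y/4,z)
ch=lambda x,y,z:onz(c,380+(x-410)/4,155+y/4,z)
C=[bx(45,58,.092),bx(310,40,.092),bx(325,393,.092),bx(52,412,.092)]
ctr=np.mean(C,0);d=(C[0]+C[1]-C[2]-C[3])/2;yaw=np.arctan2(d[1],d[0]);e=(C[0]+C[3]-C[1]-C[2])/2
print('box',ctr.round(3),np.degrees(yaw),np.linalg.norm(d),np.linalg.norm(e),np.degrees(np.arctan2(e[1],e[0]))-90)
rot=lambda a:np.array([[np.cos(a),-np.sin(a)],[np.sin(a),np.cos(a)]])
for n,p in dict(knob=bx(113,190,.131),handle=bx(180,338,.112),pivot=bx(50,230,.105),stud=bx(175,217,.104)).items():
    print(n,p.round(3),'in box',(rot(yaw).T@(p-ctr)[:2]).round(3))
lo=ch(522,31,.056);hi=ch(592,261,.098);v=hi-lo
print('chute lo',lo.round(3),'hi',hi.round(3),np.linalg.norm(v[:2]),np.degrees(np.arctan2(v[1],v[0])))
b1=ch(505,512,.104);b2=ch(770,448,.104);print('back outer',b1.round(3),b2.round(3),np.linalg.norm(b1-b2),'normal',np.degrees(np.arctan2(*(b1-b2)[[1,0]]))+90)
print('crest?',ch(612,338,.068).round(3))
print('hopper top corners',[ch(*p,.113).round(3) for p in[(485,340),(730,292),(770,450),(505,515)]])
```

```text
box [0.522 0.254 0.092] 2.598326864668518 0.21849064723340342 0.16438827578014792 2.151618497885849
knob [0.537 0.286 0.131] in box [0.016 0.032]
handle [0.45  0.249 0.112] in box [-0.073 -0.001]
pivot [0.519 0.331 0.105] in box [-0.     0.077]
stud [0.524 0.255 0.104] in box [0.002 0.002]
chute lo [ 0.738 -0.291  0.056] hi [ 0.578 -0.32   0.098] 0.16256672788230264 -169.69368036427232
back outer [ 0.427 -0.258  0.104] [ 0.46  -0.418  0.104] 0.16269233736544259 normal 191.80416527431333
crest? [ 0.536 -0.334  0.068]
hopper top corners [array([ 0.529, -0.251,  0.113]), array([ 0.554, -0.399,  0.113]), array([ 0.458, -0.415,  0.113]), array([ 0.424, -0.257,  0.113])]
```

```bash
python3 -m pendant '[[[0.5,3.1,-3.8,0,0],[0.5,3.1,-3.8,0,0],[0.5,3.1,-3.8,0,0],[0.5,3.1,-3.8,0,0],[0.5,3.1,-3.8,0,0],[0.5,3.1,-3.8,0,0],[0.5,3.1,-3.8,0,0]]]' >/dev/null
python3 -m pendant '[[[0.5,3.1,-3.8,0,0],[0.5,3.1,-3.8,0,0],[0.5,3.1,-3.8,0,0],[0.5,3.1,-3.8,0,0],[0.5,3.1,-3.8,0,0],[0.5,3.1,-3.8,0,0]]]' >/dev/null
python3 -m pendant '[[[0.5,3.1,-3.8,0,0],[0.5,3.1,-3.8,0,0],[0.5,3.1,-3.8,0,0],[0.5,3.1,-3.8,0,0],[0.5,3.1,-3.8,0,0],[0.5,0,0,0,0],[0.5,0,0,0,0]]]'
python3 - <<'E'
from h import *
goto([.537,.286,.2],90)
c=cam('wrist','w1')
print(proj(c,[.537,.286,.134]))
c=cam('top')
hsv=cv2.cvtColor(c['img'],cv2.COLOR_BGR2HSV);m=cv2.inRange(hsv,(33,150,100),(48,255,255))
n,_,s,ce=cv2.connectedComponentsWithStats(m)
print([(ce[i].round(),s[i,4]) for i in range(1,n) if s[i,4]>10])
E
```

```text
t: 2.25
tool_pos: [0.5148, 0.2309, 0.2175]
orientation: [3.112, 0.427, -0.003]
force: [-0.7, -0.0, -0.6]
opening: 0.0465
gripper_force: 0.0
shift cm [ 3.6 -4.7  1.7] tool xyz [0.515 0.231 0.218]
yaw now -74.4 roll 15.6 q6 1.63
[239.796893   197.05914321]
[(array([293., 200.]), np.int32(297)), (array([292., 290.]), np.int32(301))]
```

View pics/w1.png

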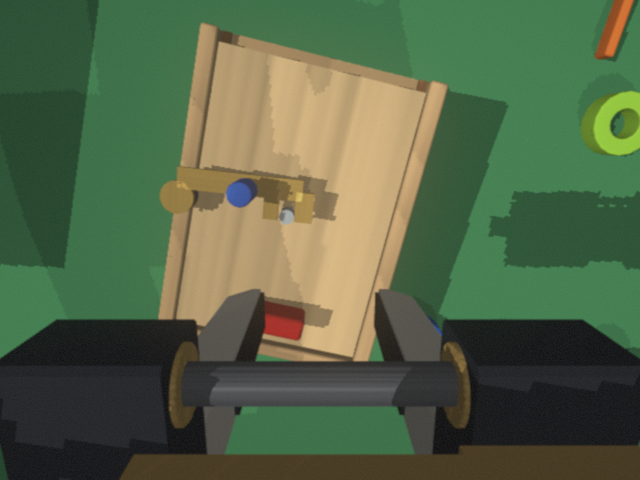

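The wrist view confirms the hasp knob at (240,192), within a few pixels of the prediction, and the stud at (287,215). The top view shows only two lime rings. I'll grip the knob.

```bash
python3 -m pendant '[[[0.5,1.9,-2.3,0,0],[0.5,1.9,-2.3,0,0],[0.5,0,0,3,0],[0.5,0,0,3,0],[0.5,0,0,2,0],[0.5,0,0,1.5,0],[0.5,0,0,0.8,0],[0.5,0,0,0,0]]]' >/dev/null
python3 -m pendant '[[[0,0,0,0,0],[0,0,0,0,0],[0,0,0,0,0],[0,0,0,0,0],[0,0,0,0,0]]]' 15
python3 - <<'E'
from h import *
s,t,Rm=st()
c=R.from_euler('z',2.4,degrees=True).as_matrix();o=np.array([.522,.254])
p=c[:2,:2]@[0,.076]+o;k=t[:2];v=c[:2,:2].T@(k-p)
th0=np.arctan2(v[0],-v[1]);print('pivot',p,'r',np.hypot(*v),th0)
prev=k
for th in np.arange(th0+.2,2.31,.2):
    q=p+c[:2,:2]@(.046*np.array([np.sin(th),-np.cos(th)]));d=Rm.T@np.r_[q-prev,0]*100;print(round(th,2),d.round(2));prev=q
E
```

```text
t: 3.65
tool_pos: [0.539, 0.2875, 0.1165]
orientation: [-3.108, -0.425, -0.001]
force: [-3.6, 11.2, -0.0]
opening: 0.0158
gripper_force: 15.0
pivot [0.51881745 0.32993334] r 0.04699679216290278 0.4021084889674956
0.6 [ 0.87 -0.35  0.  ]
0.8 [ 0.82 -0.42  0.  ]
1.0 [ 0.72 -0.57  0.  ]
1.2 [ 0.59 -0.7   0.  ]
1.4 [ 0.44 -0.81  0.  ]
1.6 [ 0.27 -0.88  0.  ]
1.8 [ 0.09 -0.91  0.  ]
2.0 [-0.09 -0.91  0.  ]
2.2 [-0.27 -0.88  0.  ]
```

```bash
python3 -m pendant '[[[0,0.9,-0.3,0,0],[0,0.8,-0.4,0,0],[0,0.7,-0.6,0,0],[0,0.6,-0.7,0,0],[0,0.4,-0.8,0,0],[0,0.3,-0.9,0,0],[0,0.1,-0.9,0,0],[0,-0.1,-0.9,0,0]]]'
python3 -m pendant '[[[0,-0.3,-0.9,0,0],[0,-0.2,-0.4,0,0],[0,0,0,0,0],[0,0,0,0,0]]]'
python3 -m pendant '[[[0.5,0,0,0,0],[0.5,0,0,0,0],[0.5,0,0,-2,0],[0.5,0,0,-4,0],[0.5,0,0,-4,0],[0.5,0,0,0,0]]]'
python3 - <<'E'
from h import *
c=R.from_euler('z',2.4,degrees=True).as_matrix();o=np.array([.522,.254])
g=c[:2,:2]@[-.075,0]+o;print(g);goto([*g,.2],2.4)
E
```

```text
t: 4.45
tool_pos: [0.5656, 0.3474, 0.1172]
orientation: [-3.113, -0.421, -0.015]
force: [11.4, 0.2, -2.7]
opening: 0.0154
gripper_force: 15.0
t: 4.85
tool_pos: [0.5545, 0.3605, 0.1171]
orientation: [-3.11, -0.424, -0.009]
force: [6.9, 4.7, -0.7]
opening: 0.0158
gripper_force: 15.0
t: 5.45
tool_pos: [0.5552, 0.3603, 0.2236]
orientation: [-3.109, -0.423, -0.016]
force: [-0.1, 0.4, 1.6]
opening: 0.0465
gripper_force: 0.0
[0.44706579 0.25085933]
shift cm [-13.4   7.7   2.2] tool xyz [0.555 0.36  0.224]
yaw now -74.5 roll -76.9 q6 1.8
```

```bash
python3 -m pendant '[[[0,-4,1.8,0,0],[0,-4,1.7,0,0],[0,-4,1.7,0,0],[0,-4.2,1.8,0,0],[0,0,0,4,0],[0,0,0,4,0],[0,0,0,3,0],[0,0,0,1.2,0]]]'
python3 -m pendant '[[[0,0,0,0,0],[0,0.97,0.23,0,0],[0,0.97,0.23,0,0],[0,1.46,0.34,0,0],[0,1.95,0.45,0,0],[0,1.95,0.45,0,0],[0,1.95,0.45,0,0],[0,1.95,0.45,0,0]]]'
python3 -m pendant '[[[0,1.95,0.45,0,0],[0,1.95,0.45,0,0],[0,1.95,0.45,0,0],[0,1.46,0.34,0,0],[0,0.5,0.1,0,0],[0,0,0,0,0],[0,0,0,0,0]]]'
python3 - <<'E'
from h import *
c=R.from_euler('z',2.4,degrees=True).as_matrix();o=np.array([.522,.254])
s,t,Rm=st();print(c[:2,:2].T@(t[:2]-o))
c=cam('wrist','w2')
E
```

```text
t: 6.25
tool_pos: [0.4125, 0.2467, 0.0915]
orientation: [3.111, 0.424, -0.008]
force: [-44.7, -21.4, 103.0]
opening: 0.0006
gripper_force: 52.0
t: 7.05
tool_pos: [0.5313, 0.2531, 0.0938]
orientation: [-3.112, -0.424, -0.0]
force: [-2.4, 1.6, 1.0]
opening: 0.0006
gripper_force: 1.0
t: 7.75
tool_pos: [0.6094, 0.2562, 0.0933]
orientation: [3.112, 0.424, -0.004]
force: [-5.0, -1.1, 1.7]
opening: 0.0002
gripper_force: 2.4
[ 0.0874107  -0.00146216]
```

View pics/w2.png

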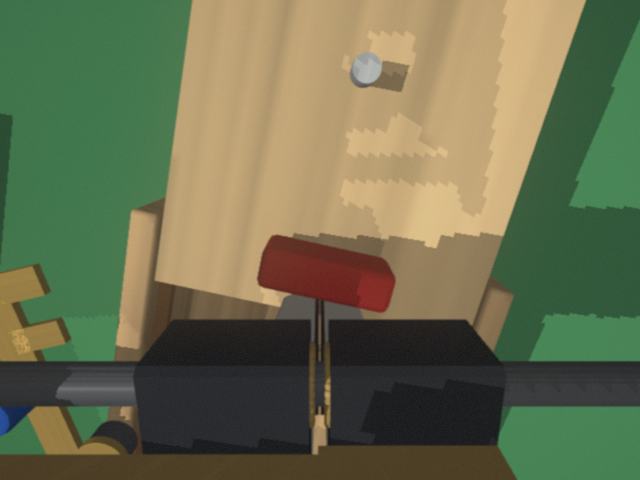

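The lid is open: the handle is now at about box x 0.10, and the hasp is swung away at left. Next is the chute.

```bash
python3 -m pendant '[[[0,0,0,-4,0],[0,0,0,-5,0],[0,0,0,-5,0],[0,0,0,0,0]]]' >/dev/null
python3 -m pendant '[[[0,-1.8,4.5,0,0],[0,-1.8,4.5,0,0],[0,-1.8,4.5,0,0],[0,-1.8,4.5,0,0],[0,-1.8,4.5,0,0],[0,-1.8,4.5,0,0]]]' >/dev/null
python3 -m pendant '[[[0,-1.8,4.5,0,0],[0,-1.8,4.5,0,0],[0,-1.8,4.5,0,0],[0,-1.8,4.5,0,0],[0,-1.8,4.5,0,0],[0,-1.8,4.5,0,5]]]' >/dev/null
python3 -m pendant '[[[0,0,0,0,0],[0,0,0,0,0],[0,0,0,0,0]]]'
python3 - <<'E'
from h import *
c=cam('wrist','w3')
hsv=cv2.cvtColor(c['img'],cv2.COLOR_BGR2HSV)
m=cv2.inRange(hsv,(125,80,40),(160,255,255));n,_,s,ce=cv2.connectedComponentsWithStats(m)
for i in range(1,n):
  if s[i,4]>40: print(s[i],ce[i],onz(c,*ce[i],.055))
o=np.array([.575,-.317]);ux=np.array([-.983,-.182]);uy=np.array([.182,-.983])
w=lambda x,y,z:np.r_[o+ux*x+uy*y,z]
for p in[(-.158,.022,.055),(-.158,-.022,.055),(0,.022,.10),(0,-.022,.10),(.04,0,.068),(.04,.045,.068),(.04,-.045,.068)]:print(p,proj(c,w(*p)).round())
goto(w(-.135,0,.24),-79.5)
E
```

```text
t: 9.7
tool_pos: [0.5463, -0.3211, 0.2335]
orientation: [-3.128, -0.289, -0.0]
force: [-0.2, 0.4, -0.4]
opening: 0.0007
gripper_force: 0.0
[ 296   64   61   38 2227] [326.26223619  82.13875168] [ 0.65734641 -0.30585825  0.055     ]
(-0.158, 0.022, 0.055) [352. -29.]
(-0.158, -0.022, 0.055) [291. -29.]
(0, 0.022, 0.1) [352. 198.]
(0, -0.022, 0.1) [290. 198.]
(0.04, 0, 0.068) [321. 242.]
(0.04, 0.045, 0.068) [376. 242.]
(0.04, -0.045, 0.068) [265. 242.]
shift cm [16.4  0.2 -0.6] tool xyz [ 0.547 -0.321  0.234]
yaw now -79.4 roll 0.1 q6 0.77
```

View pics/w3.png

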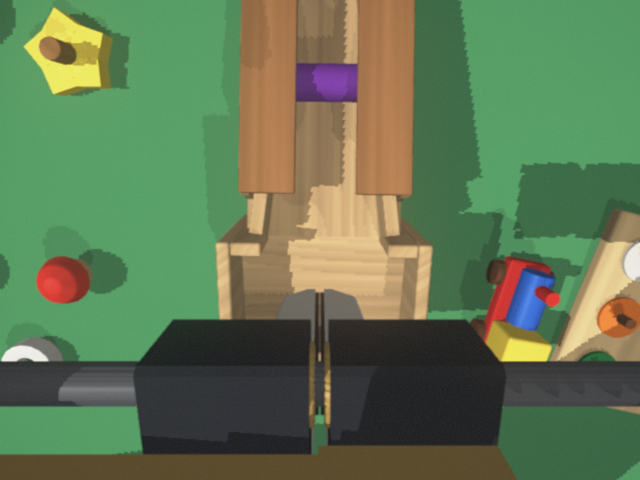

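The slot is centred at u≈326 and runs vertically in the picture. The cylinder is at (326,82), at chute x about -0.083. Next I'll insert the shut fingers downhill of it.

```bash
python3 -m pendant '[[[0,4.1,0.1,0,0],[0,4.1,0.1,0,0],[0,4.1,0.2,0,0],[0,4.1,0.1,0,0],[0,0,0,4,0],[0,0,0,4,0],[0,0,0,3,0],[0,0,0,0,0]]]'
python3 -m pendant '[[[0,0,0,2,0],[0,0,0,1,0],[0,0,0,1,0],[0,0,0,1,0],[0,0,0,1,0],[0,0,0,1,0],[0,0,0,1,0],[0,0,0,0,0]]]'
python3 - <<'E'
from h import *
goto([.7137,-.2924,.044],-79.5)
cam('top','t2')
E
```

```text
t: 10.55
tool_pos: [0.7053, -0.2928, 0.1162]
orientation: [-3.122, -0.292, 0.015]
force: [-0.2, -0.8, 0.2]
opening: 0.0003
gripper_force: 0.0
t: 11.35
tool_pos: [0.7069, -0.296, 0.041]
orientation: [-3.127, -0.288, 0.005]
force: [0.5, 0.3, -0.5]
opening: 0.0004
gripper_force: 0.0
shift cm [ 0.7 -0.2 -0.3] tool xyz [ 0.707 -0.296  0.041]
yaw now -79.5 roll 0.0 q6 0.92
```

```bash
python3 -m pendant '[[[0,-1,0,-0.1,0],[0,-1,0,-0.2,0],[0,-0.5,0,-0.14,0],[0,-0.5,0,-0.14,0],[0,-0.5,0,-0.14,0],[0,-0.5,0,-0.14,0],[0,-0.5,0,-0.14,0]]]'
python3 -m pendant '[[[0,-0.5,0,-0.14,0],[0,-0.5,0,-0.14,0],[0,-0.5,0,-0.14,0],[0,-0.5,0,-0.14,0],[0,-1,0,-0.27,0],[0,-1,0,-0.27,0],[0,-1,0,-0.27,0]]]'
```

```text
t: 12.1
tool_pos: [0.664, -0.3048, 0.0541]
orientation: [3.128, 0.288, 0.001]
force: [0.6, 0.8, 0.6]
opening: 0.0004
gripper_force: 0.5
t: 12.8
tool_pos: [0.6138, -0.3141, 0.0675]
orientation: [-3.128, -0.288, 0.0]
force: [-0.3, -0.0, 0.9]
opening: 0.0002
gripper_force: 0.3
```

Run:
```python
from h import *
c=cam('wrist');hsv=cv2.cvtColor(c['img'],cv2.COLOR_BGR2HSV)
c2=cam('top','t3');hsv=cv2.cvtColor(c2['img'],cv2.COLOR_BGR2HSV)
m=cv2.inRange(hsv,(125,80,40),(160,255,255));n,_,s,ce=cv2.connectedComponentsWithStats(m)
for i in range(1,n):
  if s[i,4]>10: print(s[i],ce[i],onz(c2,*ce[i],.065))
s,t,Rm=st();print(t,(t[:2]-[.575,-.317])@[-.983,-.182],s['force'])
```

```text
[348 143  11  18  19] [353.42105263 151.89473684] [ 0.76919485 -0.1523551   0.065     ]
[412 215  24  11 156] [423.88461538 219.84615385] [ 0.58649863 -0.32087517  0.065     ]
[499 240   2  15  15] [499.4 247. ] [ 0.51222823 -0.50191259  0.065     ]
[504 240   7   6  11] [506.18181818 243.63636364] [ 0.52007175 -0.51919583  0.065     ]
[ 25 264   7   6  11] [ 27.18181818 267.54545455] [0.49789431 0.6673318  0.065     ]
[ 38 271  11   7  14] [ 42.14285714 274.85714286] [0.47845511 0.62872676 0.065     ]
[ 0.61342114 -0.31456046  0.06783357] -0.038211974318557766 [-0.57980321  0.39427198 -0.09024505]
```

```bash
python3 -m pendant '[[[0,-1,0,-0.25,0],[0,-1,0,-0.25,0],[0,-1,0,-0.25,0],[0,-1,0,-0.25,0],[0,-1,0,-0.25,0],[0,-1,0,-0.1,0],[0,-1,0,0,0],[0,-0.7,0,0,0]]]'
python3 -m pendant '[[[0,0,0,0,0],[0,0,0,-5,0],[0,0,0,-5,0],[0,0,0,-5,0],[0,0,0,0,0],[0,0,0,0,0]]]'
python3 - <<'E'
from h import *
c=cam('wrist','w4')
hsv=cv2.cvtColor(c['img'],cv2.COLOR_BGR2HSV)
c2=cam('top','t4');hsv=cv2.cvtColor(c2['img'],cv2.COLOR_BGR2HSV)
m=cv2.inRange(hsv,(125,80,40),(160,255,255));n,_,s,ce=cv2.connectedComponentsWithStats(m)
for i in range(1,n):
  if s[i,4]>60: print(s[i],ce[i],onz(c2,*ce[i],.08))
s,t,Rm=st();print(t)
cv2.imwrite('pics/t4c.png',cv2.resize(c2['img'][150:310,370:490],None,fx=3.5,fy=3.5))
E
```

```text
t: 13.7
tool_pos: [0.5378, -0.3281, 0.0806]
orientation: [-3.128, -0.287, 0.001]
force: [-0.4, 0.1, -0.4]
opening: -0.0
gripper_force: 0.0
t: 14.3
tool_pos: [0.5403, -0.3286, 0.2331]
orientation: [3.126, 0.288, 0.005]
force: [0.2, -0.2, -0.6]
opening: 0.0003
gripper_force: 0.0
[422 259  26  13 235] [434.58723404 264.67234043] [ 0.47149649 -0.33792548  0.08      ]
[ 0.53864089 -0.32739657  0.22917575]
```

View pics/t4c.png

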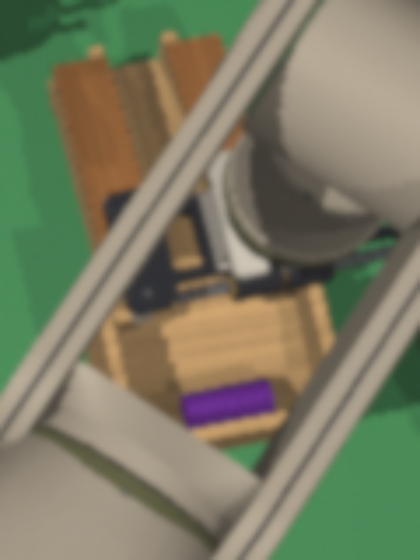

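The cylinder lies along the hopper's back wall, centred at top pixel (435,265), or world (0.47,-0.338).

Run:
```python
from h import *
goto([.470,-.338,.067],-79.5)
```

```text
shift cm [-6.9 -0.2 16.2] tool xyz [ 0.539 -0.327  0.229]
yaw now -79.5 roll 0.0 q6 0.76
```

```bash
python3 -m pendant '[[[0.85,-3.4,-0.1,0,0],[0.85,-3.5,-0.1,0,0],[0.85,0,0,4,0],[0.85,0,0,3,0],[0.85,0,0,0,0],[0.85,0,0,0,0],[0.85,0,0,0,0]]]'
python3 - <<'E'
from h import *
goto([.470,-.338,.067],-79.5)
c=cam('wrist','w5')
hsv=cv2.cvtColor(c['img'],cv2.COLOR_BGR2HSV)
m=cv2.inRange(hsv,(125,80,40),(160,255,255));n,_,s,ce=cv2.connectedComponentsWithStats(m)
for i in range(1,n):
  if s[i,4]>100: print(s[i],ce[i],onz(c,*ce[i],.078))
E
```

```text
t: 15.1
tool_pos: [0.4716, -0.3389, 0.1622]
orientation: [3.127, 0.288, 0.002]
force: [0.0, 0.7, 0.1]
opening: 0.0519
gripper_force: 0.0
shift cm [-0.2 -0.1  9.5] tool xyz [ 0.472 -0.339  0.162]
yaw now -79.5 roll 0.0 q6 0.68
[ 270  234  100   44 4240] [319.46981132 255.60141509] [ 0.47182821 -0.33925202  0.078     ]
```

View pics/w5.png

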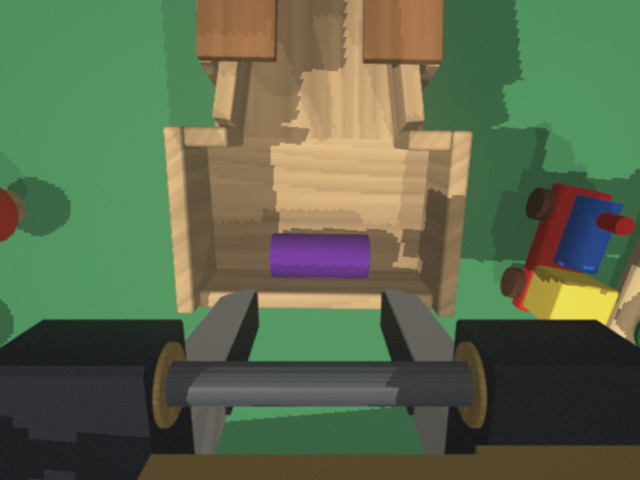

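The cylinder is centred under the gripper at (319,256). I'll open further, descend and grip.

```bash
python3 -m pendant '[[[0.85,0,0,0,0],[0.85,0,0,0,0],[0.85,0,0,0,0],[0.85,0,0,0,0],[0.85,0,0,3,0],[0.85,0,0,3,0],[0.85,0,0,2,0],[0.85,0,0,1.4,0]]]'
python3 -m pendant '[[[0.85,0,0,0,0],[0,0,0,0,0],[0,0,0,0,0],[0,0,0,0,0],[0,0,0,0,0],[0,0,0,0,0]]]' 25
python3 -m pendant '[[[0,0,0,-3,0],[0,0,0,-4,0],[0,0,0,-4,0],[0,0,0,-5,0],[0,0,0,0,0],[0,0,0,0,0]]]'
python3 - <<'E'
from h import *
c=R.from_euler('z',2.4,degrees=True).as_matrix();o=np.array([.522,.254])
g=c[:2,:2]@[.03,.03]+o;print(g);goto([*g,.22],2.4)
E
```

```text
t: 15.95
tool_pos: [0.47, -0.3378, 0.0649]
orientation: [-3.127, -0.288, 0.003]
force: [-0.5, -0.5, -0.5]
opening: 0.0788
gripper_force: 0.0
t: 16.55
tool_pos: [0.4717, -0.3393, 0.0683]
orientation: [3.126, 0.288, 0.003]
force: [0.6, -0.7, 3.3]
opening: 0.0601
gripper_force: 2.5
t: 17.15
tool_pos: [0.4717, -0.3392, 0.2287]
orientation: [3.126, 0.288, 0.004]
force: [0.0, 0.3, -1.0]
opening: 0.0598
gripper_force: 25.0
[0.55071742 0.28522995]
shift cm [ 19.2 -60.    0.7] tool xyz [ 0.472 -0.339  0.229]
yaw now -79.5 roll -81.9 q6 0.68
```

```bash
python3 -m pendant '[[[0,1.5,-4.6,0,0],[0,1.5,-4.6,0,0],[0,1.5,-4.6,0,0],[0,1.5,-4.6,0,0],[0,1.5,-4.6,0,0],[0,1.5,-4.6,0,0],[0,1.5,-4.6,0,0]]]' >/dev/null
python3 -m pendant '[[[0,1.5,-4.6,0,0],[0,1.5,-4.6,0,0],[0,1.5,-4.6,0,0],[0,1.5,-4.6,0,0],[0,1.5,-4.6,0,0],[0,1.5,-4.6,0,0],[0,0,0,0,-8.2],[0,0,0,0,-8.2]]]' >/dev/null
python3 -m pendant '[[[0,0,0,0,-8.2],[0,0,0,0,-8.2],[0,0,0,0,-8.2],[0,0,0,0,-8.2],[0,0,0,0,-8.2],[0,0,0,0,-8.2],[0,0,0,0,-8.2],[0,0,0,0,-8.2]]]' >/dev/null
python3 -m pendant '[[[0,0,0,0,0],[0,0,0,0,0]]]'
python3 - <<'E'
from h import *
goto([.5507,.2852,.04],2.4)
cam('wrist','w6')
E
```

```text
t: 19.65
tool_pos: [0.5527, 0.2846, 0.2249]
orientation: [-2.176, -2.264, 0.004]
force: [0.5, 0.7, -0.2]
opening: 0.0597
gripper_force: 25.0
shift cm [ 0.1 -0.1 18.5] tool xyz [0.553 0.285 0.225]
yaw now 2.3 roll -0.1 q6 0.35
```

View pics/w6.png

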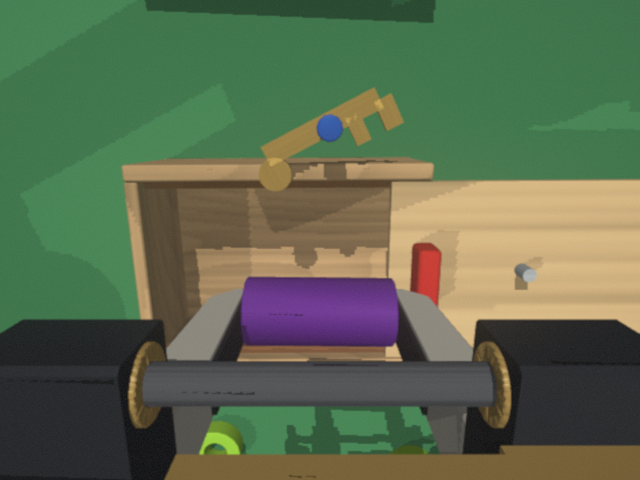

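The hold is good, with the cylinder over the open box at (320,310). I'll lower it a little away from the lid edge.

```bash
python3 -m pendant '[[[0,0.1,-1.1,4,0],[0,0,0,4,0],[0,0,0,4,0],[0,0,0,3,0],[0,0,0,2,0],[0,0,0,1.4,0],[0,0,0,0,0],[0,0,0,0,0]]]'
python3 -m pendant '[[[0.72,0,0,0,0],[0.72,0,0,0,0],[0.72,0,0,0,0],[0.72,0,0,-3,0],[0.72,0,0,-5,0],[0.72,0,0,-5,0],[0.72,0,0,-5,0],[0.72,0,0,0,0]]]'
python3 -m pendant '[[[0.9,0,0,0,0],[0.9,0,0,0,0]]]'
python3 - <<'E'
from h import *
c=cam('top');hsv=cv2.cvtColor(c['img'],cv2.COLOR_BGR2HSV)
m=cv2.inRange(hsv,(33,150,100),(48,255,255));n,_,s,ce=cv2.connectedComponentsWithStats(m)
for i in range(1,n):
  if s[i,4]>50: print(s[i],ce[i],onz(c,*ce[i],.015))
m=cv2.inRange(hsv,(22,150,120),(32,255,255));n,_,s,ce=cv2.connectedComponentsWithStats(m)
for i in range(1,n):
  if s[i,4]>300: print('star?',s[i],ce[i],onz(c,*ce[i],.012))
cam('wrist','w7')
goto([.426,.014,.2],2.4)
E
```

```text
t: 20.5
tool_pos: [0.5428, 0.2857, 0.0435]
orientation: [2.173, 2.268, 0.001]
force: [0.1, 0.2, -0.1]
opening: 0.0604
gripper_force: 25.0
t: 21.3
tool_pos: [0.5466, 0.2873, 0.2336]
orientation: [2.168, 2.265, 0.023]
force: [1.0, 0.1, 0.7]
opening: 0.0668
gripper_force: 0.0
t: 21.5
tool_pos: [0.5419, 0.2853, 0.2217]
orientation: [-2.172, -2.269, 0.002]
force: [0.2, -0.8, -0.4]
opening: 0.0784
gripper_force: 0.0
[283 190  20  21 287] [292.38327526 199.89198606] [0.66118341 0.00922899 0.015     ]
[275 270  21  21 304] [285.14802632 280.10855263] [0.45248776 0.031264   0.015     ]
star? [317 193  24  25 353] [329.54390935 205.52124646] [ 0.64364501 -0.08691781  0.012     ]
shift cm [-26.6 -12.7   2.1] tool xyz [0.541 0.285 0.221]
yaw now 2.5 roll 0.1 q6 0.36
```

View pics/w7.png

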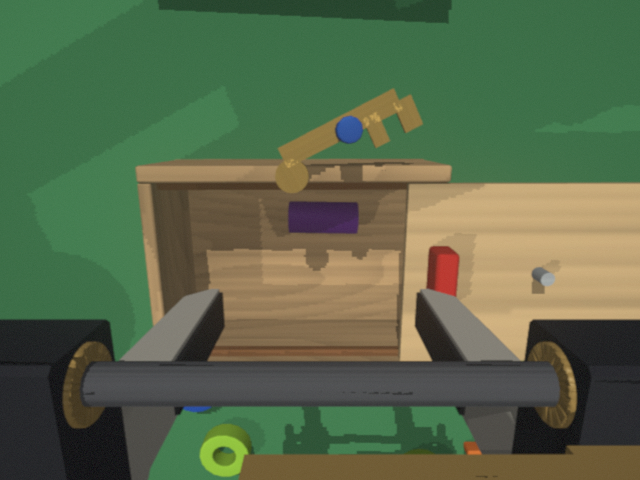

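The cylinder rests on the floor near the hasp-side wall at (323,217). The near ring was knocked to (0.452,0.031), so I'll take that one next.

```bash
python3 -m pendant '[[[1,-4.2,-1.6,0,0],[1,-4.2,-1.7,0,0],[1,-4.2,-1.6,0,0],[1,-4.2,-1.7,0,0],[1,-4.1,-1.6,0,0],[1,-4.1,-1.7,0,0],[1,0,0,4,0],[1,0,0,4,0]]]' >/dev/null
python3 -m pendant '[[[1,0,0,4,0],[1,0,0,0,0],[1,0,0,0,0]]]'
python3 - <<'E'
from h import *
goto([.4525,.0313,.007],2.4)
c=cam('wrist');hsv=cv2.cvtColor(c['img'],cv2.COLOR_BGR2HSV)
m=cv2.inRange(hsv,(33,150,100),(48,255,255));n,_,s,ce=cv2.connectedComponentsWithStats(m)
for i in range(1,n):
  if s[i,4]>50: print(s[i],ce[i],onz(c,*(s[i,:2]+s[i,2:4]/2),.015))
E
```

```text
t: 22.7
tool_pos: [0.4533, 0.0315, 0.1022]
orientation: [-2.17, -2.268, 0.004]
force: [0.5, -0.2, 0.2]
opening: 0.0935
gripper_force: 0.0
shift cm [-0.  -0.   9.5] tool xyz [0.453 0.031 0.102]
yaw now 2.5 roll 0.1 q6 -0.09
[ 278  212   83   84 4589] [318.74765744 254.40706036] [0.45329938 0.03155181 0.015     ]
[ 589  259   51   61 2278] [617.23002634 290.04960492] [0.64221057 0.01645735 0.015     ]
```

```bash
python3 -m pendant '[[[1,0,0,4,0],[1,0,0,3,0],[1,0,0,1.5,0],[1,0,0,1,0],[1,0,0,0,0]]]'
python3 -m pendant '[[[0,0,0,0,0],[0,0,0,0,0],[0,0,0,0,0],[0,0,0,0,0],[0,0,0,0,0],[0,0,0,0,0],[0,0,0,0,0]]]' 15
python3 -m pendant '[[[0,0,0,-4,0],[0,0,0,-5,0],[0,0,0,-5,0],[0,0,0,-3,0],[0,0,0,0,0],[0,0,0,0,0]]]'
python3 -m pendant '[[[0,4.5,0.7,0,0],[0,4.5,0.7,0,0],[0,4.6,0.7,0,0],[0,4.6,0.7,0,0],[0,0,0,0,0],[0,0,0,0,0]]]'
python3 - <<'E'
from h import *
goto([.4736,.2139,.019],2.4)
E
```

```text
t: 23.25
tool_pos: [0.4552, 0.0315, 0.0085]
orientation: [2.171, 2.27, 0.001]
force: [-0.7, -0.4, 0.2]
opening: 0.0927
gripper_force: 0.0
t: 23.95
tool_pos: [0.4546, 0.0314, 0.008]
orientation: [2.172, 2.27, 0.0]
force: [-0.9, 0.0, 1.2]
opening: 0.0509
gripper_force: 15.0
t: 24.55
tool_pos: [0.4549, 0.0314, 0.1782]
orientation: [2.171, 2.269, 0.002]
force: [-0.6, -0.4, -0.7]
opening: 0.0511
gripper_force: 15.0
t: 25.15
tool_pos: [0.4729, 0.2149, 0.1751]
orientation: [-2.168, -2.271, 0.007]
force: [0.3, -0.1, -1.5]
opening: 0.051
gripper_force: 15.0
shift cm [-0.1  0.1 15.6] tool xyz [0.473 0.215 0.175]
yaw now 2.7 roll 0.3 q6 0.28
```

```bash
python3 -m pendant '[[[0,0,0.4,4,0],[0,0,0,4,0],[0,0,0,3,0],[0,0,0,2,0],[0,0,0,1.4,0],[0,0,0,1,0],[0,0,0,0,0]]]'
python3 -m pendant '[[[0.64,0,0,0,0],[0.64,0,0,0,0],[0.64,0,0,0,0],[0.64,0,0,-3,0],[0.64,0,0,-5,0],[0.64,0,0,-5,0],[0.64,0,0,-5,0],[0.64,0,0,0,0]]]'
python3 -m pendant '[[[0.8,0,0,0,0],[0.8,0,0,0,0]]]'
python3 - <<'E'
from h import *
goto([.6615,.0095,.2],90)
c=cam('wrist','w8');hsv=cv2.cvtColor(c['img'],cv2.COLOR_BGR2HSV)
m=cv2.inRange(hsv,(33,150,80),(48,255,255));n,_,s,ce=cv2.connectedComponentsWithStats(m)
for i in range(1,n):
  if s[i,4]>50: p=onz(c,*(s[i,:2]+s[i,2:4]/2),.025);print(s[i],p,R.from_euler('z',-2.4,degrees=True).apply(p-[.522,.254,0]))
E
```

```text
t: 25.85
tool_pos: [0.4776, 0.2136, 0.0225]
orientation: [-2.172, -2.268, 0.003]
force: [0.3, -1.0, -0.5]
opening: 0.0509
gripper_force: 15.0
t: 26.65
tool_pos: [0.483, 0.2163, 0.2138]
orientation: [2.167, 2.265, 0.021]
force: [0.6, -0.5, 0.0]
opening: 0.0596
gripper_force: 0.0
t: 26.85
tool_pos: [0.4778, 0.2144, 0.2027]
orientation: [-2.172, -2.269, 0.002]
force: [-1.0, 0.9, -0.5]
opening: 0.0709
gripper_force: 0.0
shift cm [-21.3  17.4   0.3] tool xyz [0.478 0.214 0.203]
yaw now 2.5 roll -87.5 q6 0.28
[ 291  194   61   62 2415] [0.4797103  0.21454025 0.025     ] [-0.04390501 -0.03765422  0.025     ]
```

```bash
python3 -m pendant '[[[0.75,-3.55,2.9,0,0],[0.75,-3.55,2.9,0,0],[0.75,-3.55,2.9,0,0],[0.75,-3.55,2.9,0,0],[0.75,-3.55,2.9,0,0],[0.75,-3.55,2.9,0,0],[0.75,0,0,0,-8],[0.75,0,0,0,-8]]]' >/dev/null
python3 -m pendant '[[[0.75,0,0,0,-8],[0.75,0,0,0,-8],[0.75,0,0,0,-8],[0.75,0,0,0,-8],[0.75,0,0,0,-8],[0.75,0,0,0,-8],[0.75,0,0,0,-8],[0.75,0,0,0,-7.5]]]' >/dev/null
python3 -m pendant '[[[0.75,0,0,0,-8],[0.75,0,0,4,0],[0.75,0,0,0,0],[0.75,0,0,0,0]]]'
python3 - <<'E'
from h import *
c=cam('wrist','w9');hsv=cv2.cvtColor(c['img'],cv2.COLOR_BGR2HSV)
def b(lo,hi,mn,n_,z):
  m=cv2.inRange(hsv,lo,hi);n,_,s,ce=cv2.connectedComponentsWithStats(m)
  for i in range(1,n):
    if s[i,4]>mn: p=onz(c,*(s[i,:2]+s[i,2:4]/2),z);print(n_,s[i],ce[i],p)
  return p
b((22,150,120),(32,255,255),300,'yel',.012)
p=b((33,150,80),(48,255,255),500,'lime',.015)
goto([p[0],p[1],.007],90)
E
```

```text
t: 28.9
tool_pos: [0.6597, 0.0096, 0.1611]
orientation: [-0.001, -3.136, -0.001]
force: [0.2, -0.2, 0.4]
opening: 0.0697
gripper_force: 0.0
yel [ 148  168   92   90 4398] [191.81241473 211.71464302] [ 0.64368062 -0.08529884  0.012     ]
lime [ 284  203   68   68 3026] [317.72009253 236.80667548] [0.66173474 0.00869485 0.015     ]
shift cm [-0.1 -0.1 15.6] tool xyz [0.661 0.01  0.163]
yaw now 90.0 roll -0.0 q6 -1.63
```

View pics/w9.png

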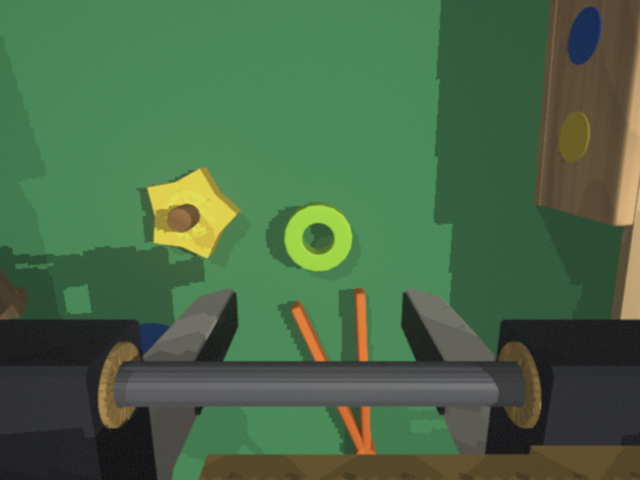

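Ring at (318,237), star at (192,212) with its knob, and the tweezer tips at (297,303)/(360,291), clear of the fingers. I'll grip the ring.

```bash
python3 -m pendant '[[[0.75,0,0,4,0],[0.75,0,0,4,0],[0.75,0,0,4,0],[0.75,0,0,2,0],[0.75,0,0,1.4,0],[0.75,0,0,0,0]]]'
python3 -m pendant '[[[0,0,0,0,0],[0,0,0,0,0],[0,0,0,0,0],[0,0,0,0,0],[0,0,0,0,0]]]' 15
python3 -m pendant '[[[0,0,0,-4,0],[0,0,0,-5,0],[0,0,0,-5,0],[0,0,0,-3,0],[0,0,0,0,0],[0,0,0,0,0]]]'
python3 - <<'E'
from h import *
goto([.5526,.2172,.038],2.4)
E
```

```text
t: 29.55
tool_pos: [0.661, 0.0095, 0.0088]
orientation: [0.0, -3.14, -0.0]
force: [-0.2, -0.1, 0.4]
opening: 0.0695
gripper_force: 0.0
t: 30.05
tool_pos: [0.6634, 0.0094, 0.0121]
orientation: [-0.0, 3.138, -0.0]
force: [-0.2, -0.2, 7.1]
opening: 0.0515
gripper_force: 15.0
t: 30.65
tool_pos: [0.6624, 0.0094, 0.1813]
orientation: [-0.001, 3.139, -0.0]
force: [-1.0, 0.9, -1.2]
opening: 0.0515
gripper_force: 15.0
shift cm [11.  20.8 14.3] tool xyz [0.662 0.009 0.181]
yaw now 90.0 roll 87.6 q6 -1.63
```

```bash
python3 -m pendant '[[[0,2.2,4.16,0,0],[0,2.2,4.16,0,0],[0,2.2,4.16,0,0],[0,2.2,4.16,0,0],[0,2.2,4.16,0,0],[0,0,0,0,8],[0,0,0,0,8]]]' >/dev/null
python3 -m pendant '[[[0,0,0,0,8],[0,0,0,0,8],[0,0,0,0,8],[0,0,0,0,8],[0,0,0,0,8],[0,0,0,0,8],[0,0,0,0,8],[0,0,0,0,8]]]' >/dev/null
python3 -m pendant '[[[0,0,0,0,7.5],[0,0,0,0,0],[0,0,0,0,0]]]'
python3 - <<'E'
from h import *
goto([.5526,.2172,.038],2.4)
E
```

```text
t: 32.45
tool_pos: [0.5507, 0.2172, 0.1781]
orientation: [-2.167, -2.273, 0.004]
force: [-0.4, 0.4, -0.7]
opening: 0.0515
gripper_force: 15.0
shift cm [ 0.   0.2 14. ] tool xyz [0.551 0.217 0.178]
yaw now 2.7 roll 0.3 q6 0.24
```

```bash
python3 -m pendant '[[[0,0,0.1,4,0],[0,0,0,4,0],[0,0,0,3,0],[0,0,0,2,0],[0,0,0,0.8,0],[0,0,0,0,0],[0,0,0,0,0]]]'
python3 -m pendant '[[[0.62,0,0,0,0],[0.62,0,0,0,0],[0.62,0,0,0,0],[0.62,0,0,-3,0],[0.62,0,0,-5,0],[0.62,0,0,-5,0],[0.62,0,0,-5,0],[0.62,0,0,0,0]]]'
python3 -m pendant '[[[0.6,0,0,0,0],[0.6,0,0,0,0]]]'
python3 - <<'E'
from h import *
for a in (60,28): goto([.6437,-.0857,.2],a)
c=cam('wrist','w10');hsv=cv2.cvtColor(c['img'],cv2.COLOR_BGR2HSV)
m=cv2.inRange(hsv,(33,150,80),(48,255,255));n,_,s,ce=cv2.connectedComponentsWithStats(m)
for i in range(1,n):
  if s[i,4]>50: p=onz(c,*(s[i,:2]+s[i,2:4]/2),.025);print(s[i],p,R.from_euler('z',-2.4,degrees=True).apply(p-[.522,.254,0]))
E
```

```text
t: 33.15
tool_pos: [0.5533, 0.2177, 0.0429]
orientation: [2.17, 2.27, 0.002]
force: [0.3, 0.3, -0.2]
opening: 0.0516
gripper_force: 15.0
t: 33.95
tool_pos: [0.5569, 0.2188, 0.2323]
orientation: [2.167, 2.264, 0.021]
force: [1.3, 0.7, 0.3]
opening: 0.058
gripper_force: 0.0
t: 34.15
tool_pos: [0.552, 0.2173, 0.2207]
orientation: [-2.171, -2.269, 0.002]
force: [0.3, -0.2, -0.7]
opening: 0.0559
gripper_force: 0.0
shift cm [-30.7   7.8   2.1] tool xyz [0.552 0.217 0.221]
yaw now 2.5 roll -57.5 q6 0.24
shift cm [-30.7   7.8   2.1] tool xyz [0.552 0.217 0.221]
yaw now 2.5 roll -25.5 q6 0.24
[ 291  189   59   60 2192] [0.55296326 0.21901697 0.025     ] [ 0.02947116 -0.03624895  0.025     ]
[ 207  191   60   59 2269] [0.4800919  0.21448338 0.025     ] [-0.04352612 -0.03772702  0.025     ]
```

View pics/w10.png

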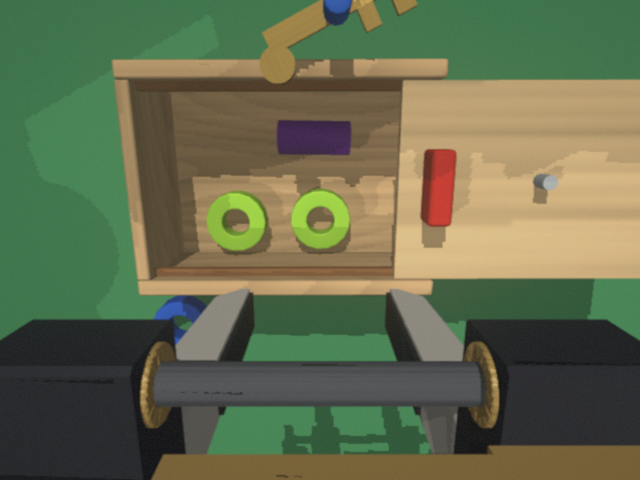

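Both rings lie flat, at (237,221) and (320,218). The cylinder is at (314,138). The back-left corner is free for the star.

```bash
python3 -m pendant '[[[0.5,-4.4,1.1,0,0],[0.5,-4.4,1.1,0,0],[0.5,-4.4,1.1,0,0],[0.5,-4.4,1.1,0,0],[0.5,-4.4,1.1,0,0],[0.5,-4.4,1.1,0,0],[0.5,-4.3,1.2,0,0]]]' >/dev/null
python3 -m pendant '[[[0.5,0,0,0,-8.2],[0.5,0,0,0,-8.2],[0.5,0,0,0,-8.2],[0.5,0,0,0,-8.2],[0.5,0,0,0,-8.2],[0.5,0,0,0,-8.2],[0.5,0,0,0,-8.3],[0.5,0,0,0,0]]]' >/dev/null
python3 -m pendant '[[[0.5,0,0,4,0],[0.5,0,0,0,0],[0.5,0,0,0,0]]]'
python3 - <<'E'
from h import *
c=cam('wrist','w11');hsv=cv2.cvtColor(c['img'],cv2.COLOR_BGR2HSV)
m=cv2.inRange(hsv,(22,150,120),(32,255,255));cs,_=cv2.findContours(m,0,2)
k=max(cs,key=cv2.contourArea);(u,v),r=cv2.minEnclosingCircle(k);p=onz(c,u,v,.015);print(u,v,r,p)
m=cv2.inRange(hsv,(5,80,40),(16,200,200));cs,_=cv2.findContours(m,0,2)
for q in cs:
  if cv2.contourArea(q)>100:
    (a,b),rr=cv2.minEnclosingCircle(q);print('knob?',a,b,rr,onz(c,a,b,.036))
goto([p[0],p[1],.023],60)
E
```

```text
t: 36.0
tool_pos: [0.6425, -0.0855, 0.1799]
orientation: [-0.815, -3.029, 0.0]
force: [0.1, 0.1, -0.1]
opening: 0.0462
gripper_force: 0.0
317.9958190917969 231.009521484375 43.18244934082031 [ 0.64336    -0.08729634  0.015     ]
knob? 332.0 430.5 26.386648178100586 [ 0.79678353 -0.16256325  0.036     ]
knob? 378.0 430.5 27.354257583618164 [ 0.81660371 -0.12841768  0.036     ]
knob? 32.72953414916992 324.3778076171875 37.656551361083984 [ 0.59089526 -0.32062422  0.036     ]
knob? 484.260009765625 289.3399963378906 52.02338790893555 [0.74504612 0.0040021  0.036     ]
knob? 317.5625 238.22500610351562 10.787461280822754 [ 0.64415526 -0.08806463  0.036     ]
knob? 525.6486206054688 268.22296142578125 61.5888671875 [0.74529803 0.03881437 0.036     ]
knob? 163.5 2.0 32.561580657958984 [ 0.45423389 -0.09551563  0.036     ]
shift cm [-0.1 -0.1 15.9] tool xyz [ 0.644 -0.086  0.182]
yaw now 59.9 roll -0.1 q6 -1.26
```

View pics/w11.png

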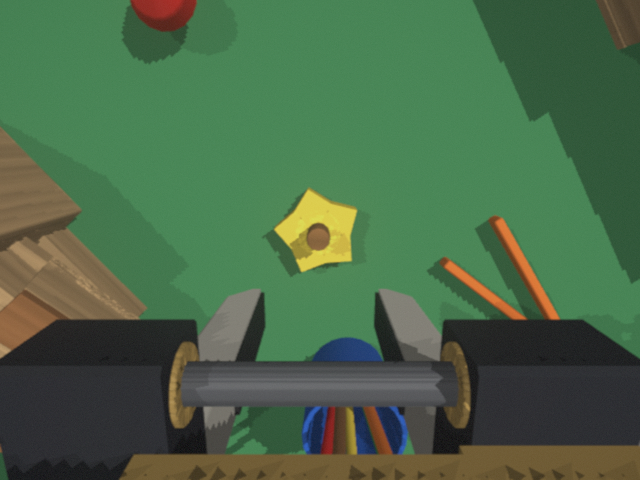

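The knob is centred at (318,238). The pot front is about 80 mm behind it, clear of the gripper body, so I'll grip the knob.

```bash
python3 -m pendant '[[[0.5,0,-0.1,4,0],[0.5,0,0,4,0],[0.5,0,0,3.5,0],[0.5,0,0,2.4,0],[0.5,0,0,1.5,0],[0.5,0,0,0.4,0],[0.5,0,0,0,0]]]'
python3 -m pendant '[[[0,0,0,0,0],[0,0,0,0,0],[0,0,0,0,0],[0,0,0,0,0],[0,0,0,0,0],[0,0,0,0,0]]]' 25
python3 -m pendant '[[[0,0,0,-4,0],[0,0,0,-5,0],[0,0,0,-5,0],[0,0,0,-2,0],[0,0,0,0,0],[0,0,0,0,0]]]'
python3 - <<'E'
from h import *
w=R.from_euler('z',2.4,degrees=True).apply([-.057,.031,0])+[.522,.254,.035];print(w)
goto(w,92.4)
E
```

```text
t: 36.75
tool_pos: [0.6443, -0.0868, 0.0249]
orientation: [0.813, 3.033, 0.0]
force: [-0.0, 1.0, 0.9]
opening: 0.0465
gripper_force: 0.0
t: 37.35
tool_pos: [0.6439, -0.0868, 0.0245]
orientation: [0.812, 3.034, 0.0]
force: [-0.8, 0.3, 4.3]
opening: 0.0173
gripper_force: 25.0
t: 37.95
tool_pos: [0.6433, -0.0866, 0.1831]
orientation: [-0.813, -3.034, -0.0]
force: [0.3, 0.4, -1.0]
opening: 0.0173
gripper_force: 25.0
[0.46375185 0.2825859  0.035     ]
shift cm [34.  23.  14.8] tool xyz [ 0.643 -0.087  0.183]
yaw now 60.0 roll -32.4 q6 -1.26
```

```bash
python3 -m pendant '[[[0,3.78,2.56,0,0],[0,3.78,2.56,0,0],[0,3.78,2.56,0,0],[0,3.78,2.56,0,0],[0,3.78,2.56,0,0],[0,3.78,2.56,0,0],[0,3.78,2.56,0,0],[0,3.78,2.56,0,0]]]' >/dev/null
python3 -m pendant '[[[0,3.78,2.56,0,0],[0,0,0,0,-8.1],[0,0,0,0,-8.1],[0,0,0,0,-8.1],[0,0,0,0,-8.1],[0,0,0,0,0],[0,0,0,0,0]]]'
python3 - <<'E'
from h import *
goto([.4638,.2826,.035],92.4)
c=cam('wrist');hsv=cv2.cvtColor(c['img'],cv2.COLOR_BGR2HSV)
m=cv2.inRange(hsv,(22,150,100),(32,255,255));cs,_=cv2.findContours(m,0,2)
k=max(cs,key=cv2.contourArea);(u,v),r=cv2.minEnclosingCircle(k);print(u,v,r,onz(c,u,v,.17))
E
```

```text
t: 39.45
tool_pos: [0.4629, 0.2824, 0.1817]
orientation: [0.059, -3.138, 0.002]
force: [-0.0, -1.2, -0.3]
opening: 0.0173
gripper_force: 25.0
shift cm [-0.1  0.  14.7] tool xyz [0.463 0.282 0.182]
yaw now 92.2 roll -0.2 q6 -1.16
314.0 280.5 77.01470947265625 [0.45427333 0.27953641 0.17      ]
```

```bash
python3 -m pendant '[[[0,0,0,4,0],[0,0,0,4,0],[0,0,0,3,0],[0,0,0,2,0],[0,0,0,1.2,0],[0,0,0,0.5,0],[0,0,0,0,0]]]'
python3 -m pendant '[[[0.35,0,0,0,0],[0.35,0,0,0,0],[0.35,0,0,0,0],[0.35,0,0,-3,0],[0.35,0,0,-5,0],[0.35,0,0,-5,0],[0.35,0,0,-5,0],[0,0,0,0,0]]]'
python3 -m pendant '[[[0,-3,0,0,0],[0,-3,0,0,0],[0,-3,0,0,0],[0,0,0,0,0],[0,0,0,0,0]]]'
python3 - <<'E'
from h import *
w=R.from_euler('z',2.4,degrees=True).apply([.135,0,0])+[.522,.254,.103];print(w)
goto(w,92.4)
c=cam('wrist','w12')
E
```

```text
t: 40.2
tool_pos: [0.4639, 0.2828, 0.0367]
orientation: [0.065, -3.141, 0.0]
force: [0.1, 0.3, 0.2]
opening: 0.0172
gripper_force: 25.0
t: 41.0
tool_pos: [0.4681, 0.285, 0.2268]
orientation: [-0.066, 3.127, 0.01]
force: [0.0, 1.0, 0.3]
opening: 0.0282
gripper_force: 0.0
t: 41.5
tool_pos: [0.5539, 0.2865, 0.2162]
orientation: [0.065, -3.14, 0.0]
force: [-0.6, -0.5, -0.7]
opening: 0.0006
gripper_force: 0.0
[0.65688158 0.25965321 0.103     ]
shift cm [-10.2  -3.1  11.3] tool xyz [0.554 0.287 0.216]
yaw now 92.4 roll -0.0 q6 -1.22
```

View pics/w12.png

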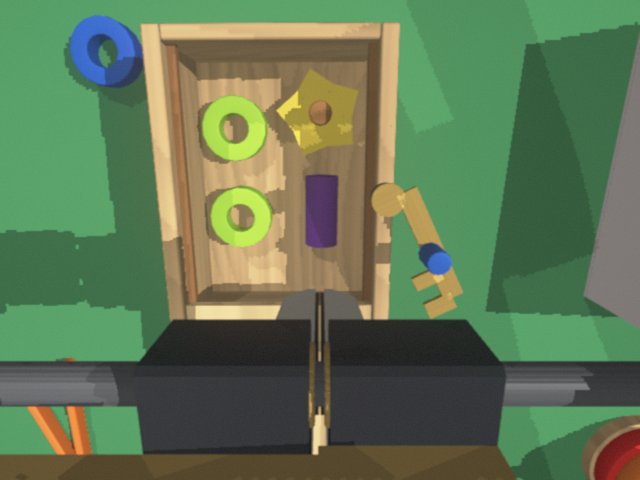

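All four items lie inside: rings at (233,128) and (240,216), star at (320,112), cylinder at (321,211). Now I'll close the lid.

```bash
python3 -m pendant '[[[0,-3.4,-1,0,0],[0,-3.4,-1,0,0],[0,-3.4,-1.1,0,0],[0,0,0,4,0],[0,0,0,3,0],[0,0,0,2,0],[0,0,0,0,0],[0,0,0,0,0]]]'
python3 - <<'E'
from h import *
goto([.6569,.2597,.102],92.4)
E
```

```text
t: 42.35
tool_pos: [0.6565, 0.2604, 0.1277]
orientation: [0.067, -3.141, -0.0]
force: [0.7, 0.2, 1.0]
opening: 0.0002
gripper_force: 0.0
shift cm [-0.  -0.1  2.6] tool xyz [0.657 0.26  0.128]
yaw now 92.4 roll 0.0 q6 -1.31
```

```bash
python3 -m pendant '[[[0,0,0,1,0],[0,0,0,1,0],[0,0,0,0.6,0],[0,0,0,0,0],[0,1,0,0,0],[0,1,0,0,0],[0,1.5,0,0,0],[0,1.5,0,0,0]]]'
python3 -m pendant '[[[0,2,0,0,0],[0,2,0,0,0],[0,2,0,0,0],[0,2,0,0,0],[0,2,0,0,0],[0,1.5,0,0,0],[0,1,0,0,0],[0,0.5,0,0,0]]]'
python3 -m pendant '[[[0,0.5,0,0,0],[0,0.5,0,0,0],[0,0.5,0,0,0],[0,0,0,0,0],[0,0,0,0,0]]]'
python3 - <<'E'
from h import *
s,t,Rm=st();print(R.from_euler('z',-2.4,degrees=True).apply(t-[.522,.254,0]),s['force'])
E
```

```text
t: 43.15
tool_pos: [0.6073, 0.2577, 0.1011]
orientation: [-0.066, 3.14, -0.0]
force: [2.5, 0.1, -0.2]
opening: 0.0007
gripper_force: 0.9
t: 43.95
tool_pos: [0.477, 0.2525, 0.1013]
orientation: [-0.067, 3.14, 0.0]
force: [0.5, -0.8, -1.0]
opening: 0.0004
gripper_force: 0.7
t: 44.45
tool_pos: [0.4665, 0.2521, 0.1015]
orientation: [-0.065, 3.132, 0.002]
force: [21.4, 1.4, -13.0]
opening: 0.0003
gripper_force: 10.4
[-0.05557503  0.00038698  0.10147239] [ 21.36334851   1.39080423 -13.02630911]
```

```bash
python3 -m pendant '[[[0,-1,0,0,0],[0,0,0,-4,0],[0,0,0,-4,0],[0,0,0,-2,0],[0.5,0,0,0,0],[0.5,0,0,0,0],[0.5,0,0,0,0]]]' 15
python3 - <<'E'
from h import *
c=cam('wrist','w13')
hsv=cv2.cvtColor(c['img'],cv2.COLOR_BGR2HSV)
m=cv2.inRange(hsv,(105,150,60),(125,255,255));n,_,s,ce=cv2.connectedComponentsWithStats(m)
for i in range(1,n):
  if s[i,4]>60: print(s[i],ce[i],onz(c,*ce[i],.128))
goto([.5545,.3605,.117],92.4)
E
```

```text
t: 45.15
tool_pos: [0.4713, 0.2519, 0.1988]
orientation: [0.066, -3.138, 0.002]
force: [-0.5, -0.9, 0.1]
opening: 0.0201
gripper_force: 0.0
[ 113  128   69   64 2887] [145.11153446 158.02424662] [0.41569411 0.15323429 0.128     ]
shift cm [-8.8 10.5  8.1] tool xyz [0.471 0.252 0.199]
yaw now 92.4 roll 0.0 q6 -1.22
```

View pics/w13.png

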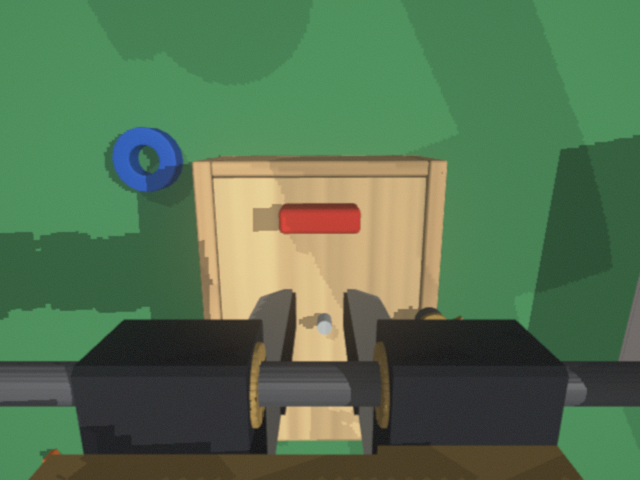

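The lid is home, with no gap at the near wall around (320,178). I'll regrip the knob.

```bash
python3 -m pendant '[[[0.5,-2.9,3.5,0,0],[0.5,-2.9,3.5,0,0],[0.5,-3.0,3.5,0,0],[0.5,0,0,3,0],[0.5,0,0,2.5,0],[0.5,0,0,1.6,0],[0.5,0,0,1,0],[0.5,0,0,0,0]]]'
python3 -m pendant '[[[0,0,0,0,0],[0,0,0,0,0],[0,0,0,0,0],[0,0,0,0,0],[0,0,0,0,0]]]' 15
python3 - <<'E'
from h import *
s,t,Rm=st()
c=R.from_euler('z',2.4,degrees=True).as_matrix();o=np.array([.522,.254])
p=c[:2,:2]@[0,.076]+o;k=t[:2];v=c[:2,:2].T@(k-p)
th0=np.arctan2(v[0],-v[1]);print('r',np.hypot(*v),th0,s['opening'])
prev=k
for th in [*np.arange(th0-.2,0.1,-.2),0.]:
    q=p+c[:2,:2]@(.046*np.array([np.sin(th),-np.cos(th)]));d=Rm.T@np.r_[q-prev,0]*100;print(round(th,2),d.round(2));prev=q
E
```

```text
t: 46.0
tool_pos: [0.5545, 0.36, 0.1177]
orientation: [0.066, -3.138, 0.002]
force: [-0.1, -0.1, -0.2]
opening: 0.0467
gripper_force: 0.0
t: 46.5
tool_pos: [0.5562, 0.361, 0.1208]
orientation: [-0.066, 3.14, 0.001]
force: [-0.4, -0.9, 2.8]
opening: 0.0154
gripper_force: 15.0
r 0.04856423054722068 2.2227317413406373 0.015418413187900272
2.02 [-0.28 -0.94 -0.  ]
1.82 [-0.32 -0.86 -0.  ]
1.62 [-0.14 -0.91 -0.  ]
1.42 [ 0.04 -0.92 -0.  ]
1.22 [ 0.23 -0.89 -0.  ]
1.02 [ 0.4  -0.83 -0.  ]
0.82 [ 0.55 -0.73 -0.  ]
0.62 [ 0.69 -0.61 -0.  ]
0.42 [ 0.8  -0.46 -0.  ]
0.22 [ 0.87 -0.29 -0.  ]
0.0 [ 1.02 -0.11 -0.  ]
```

```bash
python3 -m pendant '[[[0,-0.3,-0.9,0,0],[0,-0.3,-0.9,0,0],[0,-0.15,-0.9,0,0],[0,0.05,-0.9,0,0],[0,0.2,-0.9,0,0],[0,0.4,-0.8,0,0],[0,0.55,-0.7,0,0],[0,0.7,-0.6,0,0]]]'
python3 -m pendant '[[[0,0.8,-0.45,0,0],[0,0.85,-0.3,0,0],[0,1,-0.1,0,0],[0,0.3,0,0,0],[0,0,0,0,0],[0,0,0,0,0]]]'
python3 - <<'E'
from h import *
s,t,Rm=st();print(R.from_euler('z',-2.4,degrees=True).apply(t-[.522,.254,0]),s['force'])
E
```

```text
t: 47.3
tool_pos: [0.5482, 0.295, 0.1206]
orientation: [-0.066, 3.138, 0.004]
force: [2.8, 4.6, 0.1]
opening: 0.0156
gripper_force: 15.0
t: 47.9
tool_pos: [0.5178, 0.2847, 0.1198]
orientation: [0.067, -3.14, 0.0]
force: [-0.1, 1.0, 0.1]
opening: 0.0004
gripper_force: 0.6
[-0.00291063  0.03080206  0.11977967] [-0.08217184  0.9547807   0.13231287]
```

The fingers closed empty, so the knob slipped out. I'll look.

```bash
python3 -m pendant '[[[0,0,0,-4,0],[0,0,0,-4,0],[0,5,0,0,0],[0,5,0,0,0],[0.5,0,0,0,0],[0.5,0,0,0,0],[0.5,0,0,0,0],[0.5,0,0,0,0]]]'
python3 - <<'E'
from h import *
c=cam('top');bx=c['img'][195:309,145:245]
hsv=cv2.cvtColor(c['img'],cv2.COLOR_BGR2HSV)
m=cv2.inRange(hsv,(105,150,60),(125,255,255));n,_,s,ce=cv2.connectedComponentsWithStats(m)
for i in range(1,n):
  if s[i,4]>10 and 145<ce[i][0]<245: p=onz(c,*ce[i],.128);print(s[i],ce[i],p,R.from_euler('z',-2.4,degrees=True).apply(p-[.522,.254,0]))
cv2.imwrite('pics/t14.png',cv2.resize(bx,None,fx=4,fy=4))
E
```

```text
t: 48.7
tool_pos: [0.4194, 0.2805, 0.2002]
orientation: [-0.065, 3.14, 0.0]
force: [-0.4, -0.9, 0.7]
opening: 0.0277
gripper_force: 0.0
[171 242   6   5  22] [173.59090909 244.18181818] [0.53368242 0.2857325  0.128     ] [0.01300099 0.03121546 0.128     ]
```

View pics/t14.png

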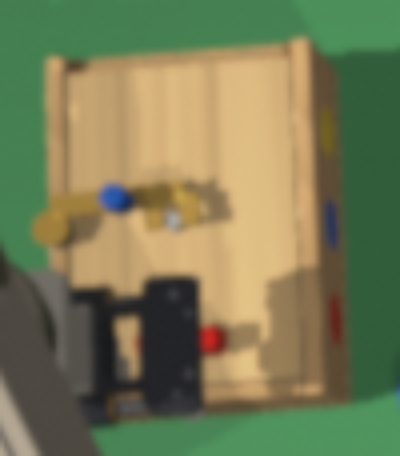

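The knob is left at box (13,31), about 0.28 rad short. I'll push it home from the +x side with shut fingers.

```bash
python3 -m pendant '[[[0,-4.7,0,0,0],[0,-4.7,0,0,0],[0,-4.7,0,0,0],[0,0,0,0,0],[0,0,0,0,0],[0,0,0,0,0]]]'
python3 - <<'E'
from h import *
goto([.5607,.2867,.118],92.4)
E
```

```text
t: 49.35
tool_pos: [0.5587, 0.2864, 0.1998]
orientation: [0.066, -3.14, 0.0]
force: [-0.0, -0.1, 0.0]
opening: 0.0008
gripper_force: 0.0
shift cm [-0.2  0.   8.2] tool xyz [0.559 0.286 0.2  ]
yaw now 92.4 roll 0.0 q6 -1.22
```

```bash
python3 -m pendant '[[[0,-0.2,0,4,0],[0,0,0,2.7,0],[0,0,0,1.5,0],[0,0,0,0,0],[0,0.6,0,0,0],[0,0.4,0,0,0],[0,0.3,0,0,0],[0,0.3,0,0,0]]]'
python3 -m pendant '[[[0,0.3,0,0,0],[0,0.3,0,0,0],[0,0.2,0,0,0],[0,0,0,0,0]]]'
python3 -m pendant '[[[0,0.2,0,0,0],[0,0,0,0,0]]]'
python3 - <<'E'
from h import *
s,t,Rm=st();print(R.from_euler('z',-2.4,degrees=True).apply(t-[.522,.254,0]),s['force'])
E
```

```text
t: 50.15
tool_pos: [0.549, 0.2864, 0.1206]
orientation: [-0.065, 3.131, 0.003]
force: [23.0, 1.5, -9.2]
opening: 0.0004
gripper_force: 11.2
t: 50.55
tool_pos: [0.5481, 0.2863, 0.1213]
orientation: [-0.062, 3.116, 0.007]
force: [48.7, 6.7, -26.8]
opening: 0.0005
gripper_force: 23.8
t: 50.75
tool_pos: [0.5479, 0.2862, 0.1214]
orientation: [-0.062, 3.113, 0.008]
force: [58.3, 8.0, -32.3]
opening: 0.0001
gripper_force: 27.8
[0.02718932 0.03112544 0.12142965] [ 58.25217988   8.0321831  -32.344989  ]
```

Hard stop felt (58 N) with the knob at box x of about 12 mm. I'll back off and check the hasp arm's angle numerically.

```bash
python3 -m pendant '[[[0,-2,0,0,0],[0,0,0,-4,0],[0,0,0,-4,0],[0,-3,0,0,0],[0,-2,0,0,0],[0,0,0,0,0],[0,0,0,0,0]]]'
python3 - <<'E'
from h import *
def segs(img,K,pose,tag):
    c=dict(K=K,pose=pose);g=cv2.cvtColor(img,cv2.COLOR_BGR2GRAY)
    L=cv2.createLineSegmentDetector().detect(g)[0][:,0]
    B=lambda u,v:R.from_euler('z',-2.4,degrees=True).apply(onz(c,u,v,.108)-[.522,.254,0])[:2]*1000
    for l in L:
        a,b=B(*l[:2]),B(*l[2:])
        if a[1]<b[1]:a,b=b,a
        d=b-a
        if np.hypot(*d)>18 and all(-30<p[0]<50 and -25<p[1]<95 for p in(a,b)) and abs(d[0])<abs(d[1]): print(tag,a.round(),b.round(),'ang',np.arctan2(d[0],-d[1]).round(3))
c=cam('wrist','w14');segs(c['img'],c['K'],c['pose'],'now')
hsv=cv2.cvtColor(c['img'],cv2.COLOR_BGR2HSV);m=cv2.inRange(hsv,(105,150,60),(125,255,255));n,_,s,ce=cv2.connectedComponentsWithStats(m)
for i in range(1,n):
  if s[i,4]>60: p=onz(c,*ce[i],.128);print('blue',s[i],R.from_euler('z',-2.4,degrees=True).apply(p-[.522,.254,0]))
E
```

```text
t: 51.45
tool_pos: [0.6046, 0.2884, 0.198]
orientation: [0.066, -3.141, -0.0]
force: [0.1, 0.7, -0.1]
opening: 0.0004
gripper_force: 0.0
now [23. 61.] [25. 23.] ang 0.047
now [23. 24.] [25. -0.] ang 0.088
now [22. 60.] [22. 26.] ang 0.017
blue [ 64   0  37   9 215] [-0.0518347  -0.08849852  0.128     ]
```

Run:
```python
from h import *
c=cam('top');hsv=cv2.cvtColor(c['img'],cv2.COLOR_BGR2HSV);m=cv2.inRange(hsv,(0,180,100),(6,255,255));n,_,s,ce=cv2.connectedComponentsWithStats(m)
ok=False
for i in range(1,n):
  if s[i,4]>20 and 160<ce[i][0]<225:
    p=R.from_euler('z',-2.4,degrees=True).apply(onz(c,*ce[i],.112)-[.522,.254,0]);print(s[i],p);ok|=abs(p[0]+.075)<.01
print(ok,st()[0]['force'])
if ok: print(robot.close_job())
```

```text
[180 277  21   7 116] [-0.07347886 -0.002226    0.112     ]
True [ 0.6651673  -0.07561439 -0.71741867]
the job is handed in; nothing more can be done
None
```

I handed the job in at about 51 s of robot time; the result has not come back. My last checks showed the cylinder, star and both lime rings in the box, the lid home and the hasp over its catch. I viewed 16 pictures, over the limit of 14, and shutting the fingers over the box wall at one point read 103 N at the wrist (fails above 120 N).

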